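# Swap the odd jar out of the class set

### The arm

A 7-joint arm with a two-finger parallel gripper is mounted at the origin on the work surface. World frame = base frame: x ahead of the robot, y to its left, z up, the work surface at z = 0. Lengths are in m, angles in degrees, forces in N, time in s.
With the tool pointing down it reaches from about 0.4 to 0.925 m from the base axis. Payload 5.6 kg.
Tool frame: the origin (TCP) lies at the very end of the fingers, on their centre line; the grasp point (between the pads) lies 19 mm behind it; z points along the fingers, y is the line along which they close (so a half turn about z gives the same grasp; the last joint's range is limited). The gripper opens to 85 mm and grips with 20 to 120 N. Pads are 22 mm wide; open, the fingers measure 114 mm over their backs; the gripper's body (76 mm by 85 mm) begins 54 mm behind the grasp point. The pads swing forward as they close: fully open they stand 13 mm farther back than shut.
Start: joints at [74.656, 26.786, -0.665, 91.828, 0.344, 61.387, -3.226], TCP at [0.145, -0.634, 0.231] pointing down, gripper open.
Joint ranges: [-144.91, 144.91], [-17.63, 115.5], [-89.93, 88.59], [15.96, 139.68], [-74.01, 254.01], [8.47, 105.57], [-167.45, 167.45]. Speed limits (degrees/s): [147.25, 147.25, 180, 180, 180, 180, 180].

### API

Orientations are given as [roll, pitch, yaw] about the fixed x, y, z axes, in that order (R = Rz(yaw) Ry(pitch) Rx(roll)).
In Python, from bench import env gives the robot as it stands.
- The arm moves only by the shell command python3 -m handwheel 'ROWS' [FORCE]. ROWS is JSON, a list that holds one entry, the list of rows, each a list of 7 numbers: the finger opening in mm, from 0 to 85.4, then the shift along the tool's x, y, z normalised to -1 to 1, where 1 is 0.5 m, then the turn, a rotation vector about the tool's x, y, z normalised to -1 to 1, where 1 is 180 degrees. A call has 1 to 8 rows; each row shifts and turns the commanded pose from where the row before left it, along the tool's axes as they then stand; what a row does not reach is not made up. A row lasts 1/8 s, in which the tool goes at most 62.5 mm and 10.7 degrees, less where a joint would pass 70% of its speed; a pose out of reach is approached as far as the arm can. A call with a number of a shift or a turn outside -1 to 1 is refused whole. A call with a gripper value outside its range is refused whole. The fingers move at their own pace and stop on an object; FORCE is the grip in N (left out, the last holds). Time passes only in rows, so rows that do not move let the fingers close. It gives the time, the measured TCP pose, the force, the opening and the grip force at its end, in the units of the state.
- env.sense(): the state, without advancing time (a new reading comes with each control period).
- env.grab_frame(name): name is "side" or "top" or "wrist"; returns (picture, depth): 384x512x3 uint8, blue, green, red; 384x512 float32, m along the optical axis (not along the pixel's ray), 0 where there is no reading.
- env.camera_params(name): a dict with "fx", "fy", "cx", "cy" (pixels), "T" (4x4, takes a point from camera to world coordinates). Camera axes: x right, y down, z forward; pixel columns grow to the right and rows downward; lengths in m; the calibration is good to about 2 mm. A picture is of the moment at which its call begins: read the wrist's pose just before it. camera_params takes no time and is no camera call; for the wrist camera it gives the pose at the moment of the call.
- env.sign_off(): hands the job in; it is judged then, once.
The state is a dict: "time_s": time; "joints": joint angles; "joint_velocities": joint speeds; "tau": joint torques, N m; "tool_pos": TCP position; "eef_rot": TCP orientation; "ft_force": force on the tool from outside, world axes, zero at the start; "moment": the same for the moment, N m; "width": finger opening in m; "grip_force": force on a finger pad.
Only numpy, scipy, OpenCV 4.12 (cv2) and the standard library are available. Lean on these libraries where they do the work, as an engineer would, in place of code of your own. Each camera call takes 0.05 s, during which the arm holds its last target. There are 200 camera calls.

### The job

The six jars in the wooden class tray should all be the same kind, but one odd jar has got in among them. Move the odd one to the empty cell of the grey cardboard stock tray and put the matching jar from the stock in the place it left, so that every jar ends standing upright in a cell. Set the two jars down rather than dropping them, and leave the other jars and the flask, mug and spray bottle where they are.

Things in the scene. Friction and masses are not known exactly. Their poses are not given: they have to be found in the camera images.
- class_tray: wooden tray with 6 open square cells (3 along its x, 2 along its y), 190 x 128 mm and 27 mm high, fixed to the table, with a 12 mm carrying ledge at each short end. Floor 5 mm thick; outer walls and dividers 4 mm thick and 22 mm high above that floor. Cells are 62 mm apart and 58 mm wide inside, their centres at x = -62, 0 and 62 mm, y = -31 and 31 mm in the tray's frame. Origin at the centre of its underside, on the table; z up.
- stock_tray: shallow grey cardboard tray with the same plan and measures as the class tray (190 x 128 x 27 mm, 6 cells of 58 mm, 62 mm apart, walls to 22 mm above the 5 mm floor), fixed, with a folded-down flap at each short end. Five of its cells hold jars, one is empty; cell centres as in the class tray. Origin at the centre of its underside, on the table; z up. It and the class tray may be on either side.
- std1: standard round jar: 52 mm tall, body 40 mm across up to 38 mm, cap 38 mm across and 14 mm high on top, 55 to 105 g; clear glass, plain aluminium screw cap, upright; origin at the centre of its underside, z up along its axis. Six alike: five stand in the class tray, this is one of them.
- std2: standard round jar: 52 mm tall, body 40 mm across up to 38 mm, cap 38 mm across and 14 mm high on top, 55 to 105 g; clear glass, plain aluminium screw cap, upright; origin at the centre of its underside, z up along its axis. Six alike: five stand in the class tray, this is one of them.
- std3: standard round jar: 52 mm tall, body 40 mm across up to 38 mm, cap 38 mm across and 14 mm high on top, 55 to 105 g; clear glass, plain aluminium screw cap, upright; origin at the centre of its underside, z up along its axis. Six alike: five stand in the class tray, this is one of them.
- std4: standard round jar: 52 mm tall, body 40 mm across up to 38 mm, cap 38 mm across and 14 mm high on top, 55 to 105 g; clear glass, plain aluminium screw cap, upright; origin at the centre of its underside, z up along its axis. Six alike: five stand in the class tray, this is one of them.
- std5: standard round jar: 52 mm tall, body 40 mm across up to 38 mm, cap 38 mm across and 14 mm high on top, 55 to 105 g; clear glass, plain aluminium screw cap, upright; origin at the centre of its underside, z up along its axis. Six alike: five stand in the class tray, this is one of them.
- std6: standard round jar: 52 mm tall, body 40 mm across up to 38 mm, cap 38 mm across and 14 mm high on top, 55 to 105 g; clear glass, plain aluminium screw cap, upright; origin at the centre of its underside, z up along its axis. Six alike: five stand in the class tray, and this one is in the stock tray.
- tall1: tall round jar: like the standard jar but 68 mm tall (body 40 mm across up to 54 mm, cap 38 mm across and 14 mm high), 40 to 135 g; clear glass, plain aluminium screw cap, upright; origin at the centre of its underside, z up along its axis. Not a class jar: one of the five such odd jars stands in the class tray by mistake, the other four in the stock tray.
- tall2: tall round jar: like the standard jar but 68 mm tall (body 40 mm across up to 54 mm, cap 38 mm across and 14 mm high), 40 to 135 g; clear glass, plain aluminium screw cap, upright; origin at the centre of its underside, z up along its axis. Not a class jar: one of the five such odd jars stands in the class tray by mistake, the other four in the stock tray.
- slim1: slim round jar: 52 mm tall, body 30 mm across up to 38 mm, cap 28 mm across and 14 mm high, 40 to 135 g; clear glass, plain aluminium screw cap, upright; origin at the centre of its underside, z up along its axis. Not a class jar: one of the five such odd jars stands in the class tray by mistake, the other four in the stock tray.
- slim2: slim round jar: 52 mm tall, body 30 mm across up to 38 mm, cap 28 mm across and 14 mm high, 40 to 135 g; clear glass, plain aluminium screw cap, upright; origin at the centre of its underside, z up along its axis. Not a class jar: one of the five such odd jars stands in the class tray by mistake, the other four in the stock tray.
- square1: square jar: 52 mm tall, body 36 x 36 mm up to 34 mm, a short round neck, cap round, 32 mm across and 14 mm high, 40 to 135 g; clear glass, plain aluminium screw cap, upright; origin at the centre of its underside, z up along its axis. Not a class jar: one of the five such odd jars stands in the class tray by mistake, the other four in the stock tray.
- flask: bystander: closed steel vacuum flask, 66 mm across and 216 mm tall, standing between the two trays, loose; origin at the centre of its underside
- mug: bystander: mug of brushes, 80 mm across and 85 mm high, brushes to 195 mm, handle to 67 mm from the axis on its y side, loose, beyond the trays; origin at the centre of its underside
- spray: bystander: green spray bottle, 50 mm across and 154 mm tall, loose, beyond the trays; origin at the centre of its underside
Things that resemble listed ones, but are neither listed nor needed, are in the scene too. What is shaped like the slim2 but black is not meant. Leave any pink look-alike of the std1 alone.

How it is judged:
By the outcome, as a careful person would: the job done as asked, in the order asked, and still so for the second after the job is handed in, with the robot touching nothing.
It also fails if it takes over 66 s, if anything falls off the work surface, if the arm or the gripper's body presses on something with over 40 N, if the wrist force passes 120 N, or if a joint passes its speed limit or range.

## Working session

There is one attempt and no reset: what is moved stays moved. The work goes in short steps, Python scripts to look and compute and a shell command to move; the robot and the scene stay as the last step left them, time stands still between calls to the robot, and variables do not carry over. Pictures are saved under pics/ and viewed, at most 10 in all, crops included, and the job is handed in when it is done.

```bash
mkdir -p pics; python3 - <<'E'
from bench import env
import cv2,numpy as np
s=env.sense();print(s['time_s'],s['tool_pos'],s['eef_rot'],s['width'])
for n in ("top","side"):
    im,d=env.grab_frame(n);cv2.imwrite(f"pics/{n}0.png",im);np.savez(f"{n}0.npz",d=d,im=im,**env.camera_params(n))
    print(n,env.camera_params(n)['T'].round(3).tolist())
E
```

```text
0.0 [ 0.14472595 -0.63311471  0.2303282 ] [-1.79899580e+02  4.72858059e-03  1.28762740e+01] 0.08553528361622796
top [[0.023, -0.996, 0.09, 0.481], [-0.999, -0.025, -0.022, -0.039], [0.024, -0.089, -0.996, 0.98], [0.0, 0.0, 0.0, 1.0]]
side [[0.893, -0.319, 0.318, 0.307], [-0.45, -0.652, 0.611, -0.499], [0.012, -0.688, -0.725, 0.585], [0.0, 0.0, 0.0, 1.0]]
```

View pics/top0.png

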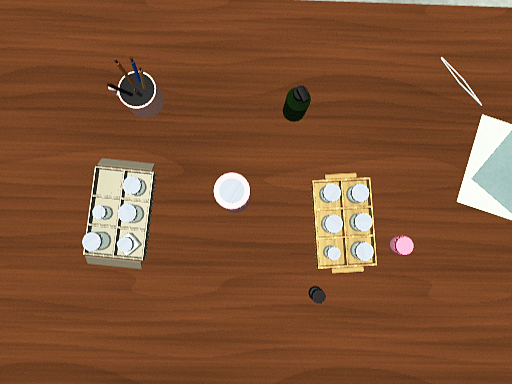

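View pics/side0.png

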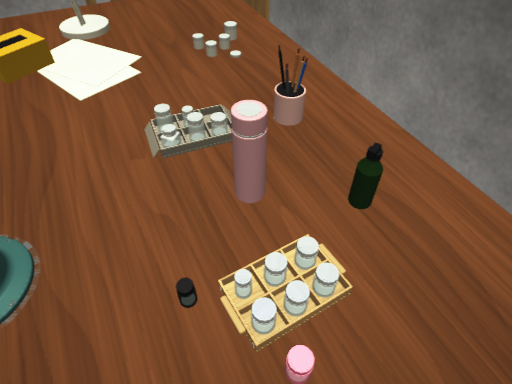

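The top view shows the class tray at about (345,222) with a slim jar at (333,253), and the stock tray at (120,213) with its empty cell at (109,184). The std candidates are (133,186) and (128,213). The side view agrees: the slim jar is at (243,283).

```bash
cat > h.py <<'E'
import numpy as np
def cloud(d,p):
    v,u=np.mgrid[:d.shape[0],:d.shape[1]]
    P=np.stack([(u-p['cx'])/p['fx']*d,(v-p['cy'])/p['fy']*d,d],-1)
    return P@p['T'][:3,:3].T+p['T'][:3,3]
E
python3 - <<'E'
from h import *
import cv2
z=np.load('top0.npz');W=cloud(z['d'],z)
for u,v in [(133,186),(128,213),(101,212),(95,241),(128,243),(330,192),(360,193),(333,223),(362,222),(333,253),(363,251),(232,190),(403,245),(318,294),(297,102),(138,90)]:
    w=W[v-14:v+15,u-14:u+15].reshape(-1,3)
    zt=W[v-2:v+3,u-2:u+3,2]; zt=np.median(zt)
    m=abs(w[:,2]-zt)<.005
    q=w[m]; c=(q.max(0)+q.min(0))/2
    print(u,v,'top',zt.round(4),'c',c[:2].round(4),'size',np.ptp(q,0)[:2].round(3))
# trays: rim points
for nm,(u0,u1,v0,v1) in dict(stock=(75,165,150,275),cls=(305,385,165,280)).items():
    w=W[v0:v1,u0:u1].reshape(-1,3); m=(w[:,2]>.022)&(w[:,2]<.031)
    r=cv2.minAreaRect(w[m][:,:2].astype(np.float32)*1000);print(nm,r,m.sum())
E
```

```text
133 186 top 0.0573 c [0.5568 0.2055] size [0.036 0.036]
128 213 top 0.0728 c [0.499  0.2078] size [0.037 0.037]
101 212 top 0.0571 c [0.5001 0.2702] size [0.025 0.027]
95 241 top 0.0733 c [0.439  0.2768] size [0.036 0.038]
128 243 top 0.0577 c [0.4346 0.214 ] size [0.031 0.031]
330 192 top 0.0568 c [ 0.5524 -0.2132] size [0.036 0.036]
360 193 top 0.0566 c [ 0.5538 -0.2726] size [0.036 0.036]
333 223 top 0.0576 c [ 0.4874 -0.2178] size [0.036 0.036]
362 222 top 0.057 c [ 0.493  -0.2803] size [0.036 0.037]
333 253 top 0.0568 c [ 0.4254 -0.2182] size [0.027 0.028]
363 251 top 0.0572 c [ 0.4308 -0.2827] size [0.035 0.038]
232 190 top 0.2151 c [ 0.5404 -0.01  ] size [0.05 0.05]
403 245 top 0.052 c [ 0.4448 -0.3679] size [0.036 0.039]
318 294 top 0.052 c [ 0.3362 -0.1877] size [0.027 0.026]
297 102 top 0.1185 c [ 0.735  -0.1311] size [0.027 0.025]
138 90 top 0.086 c [0.7519 0.1941] size [0.062 0.06 ]
stock ((499.8556823730469, 238.40606689453125), (129.09732055664062, 205.81521606445312), 85.7048110961914) 1290
cls ((490.3682556152344, -246.69570922851562), (213.8249053955078, 129.44508361816406), 4.518839359283447) 1404
```

```bash
cat > go.py <<'E'
import sys;import numpy as np
from bench import env
from scipy.spatial.transform import Rotation as R
t=np.array(list(map(float,sys.argv[1:4])));yaw=float(sys.argv[4])
s=env.sense();A=R.from_euler('xyz',s['eef_rot'],degrees=True);B=R.from_euler('xyz',[180,0,yaw],degrees=True)
d=A.inv().apply(t-s['tool_pos'])
print('t',s['time_s'],'pos',np.round(s['tool_pos'],4),np.round(s['eef_rot'],2),'shift n',np.round(d/.5,4),'|m|',np.linalg.norm(d).round(3),'after-turn shift',np.round(B.inv().apply(t-s['tool_pos'])/.5,4),'turn n',np.round((A.inv()*B).as_rotvec()/np.pi,4),'w',s['width'],'F',np.round(s['ft_force'],1))
E
python3 -m handwheel '[[[60,0,0,0,0,0,-0.051],[60,0,0,0,0,0,-0.051],[60,0,0,0,0,0,-0.051],[60,0,0,0,0,0,-0.051],[60,0,0,0,0,0,0]]]' 40; python3 go.py .4254 -.2182 .18 49.5
```

```text
time_s: 0.72
tool_pos: [0.1447, -0.6334, 0.2308]
eef_rot: [-180.0, -0.0, 49.5]
ft_force: [-0.2, -0.0, -0.6]
width: 0.06
grip_force: 0.0
t 0.725 pos [ 0.1447 -0.6334  0.2308] [-1.7996e+02 -5.0000e-02  4.9490e+01] shift n [ 0.996  -0.1125  0.1024] |m| 0.504 after-turn shift [ 0.9961 -0.1123  0.1015] turn n [-0.0002 -0.0003 -0.0001] w 0.05998844562127065 F [-0.2 -0.  -0.6]
```

```bash
python3 -m handwheel '[[[60,0.1,-0.011,0.01,0,0,0],[60,0.1,-0.011,0.01,0,0,0],[60,0.1,-0.011,0.01,0,0,0],[60,0.1,-0.011,0.01,0,0,0],[60,0.1,-0.011,0.01,0,0,0],[60,0.1,-0.011,0.01,0,0,0],[60,0.1,-0.011,0.01,0,0,0],[60,0.1,-0.011,0.01,0,0,0]]]'; python3 -m handwheel '[[[60,0.1,-0.011,0.01,0,0,0],[60,0.096,-0.011,0.01,0,0,0],[60,0,0,0,0,0,0],[60,0,0,0,0,0,0]]]'
cat > look.py <<'E'
import sys,cv2
from bench import env
from h import *
s=env.sense();p=env.camera_params('wrist');im,d=env.grab_frame('wrist');W=cloud(d,p)
cv2.imwrite(f'pics/{sys.argv[1]}.png',im)
# caps: connected blobs above 45mm by world z
m=((W[...,2]>.045)&(W[...,2]<.085)&(d>0)).astype(np.uint8)
n,l,st,_=cv2.connectedComponentsWithStats(m)
for i in range(1,n):
    if st[i,4]<300: continue
    w=W[l==i];zt=np.percentile(w[:,2],90);q=w[w[:,2]>zt-.004]
    (c,r)=cv2.minEnclosingCircle(q[:,:2].astype(np.float32)*1000)
    print('blob px',st[i,:4],'top',zt.round(4),'c',np.round(c,1),'r',round(r,1))
E
python3 look.py w1; python3 go.py .4254 -.2182 .18 49.5
```

```text
time_s: 1.72
tool_pos: [0.3713, -0.2992, 0.1912]
eef_rot: [180.0, 0.0, 49.4]
ft_force: [0.4, -0.2, -0.4]
width: 0.0596
grip_force: 0.0
time_s: 2.22
tool_pos: [0.4255, -0.2192, 0.1812]
eef_rot: [-180.0, 0.0, 49.5]
ft_force: [0.1, -0.5, 0.1]
width: 0.0599
grip_force: 0.0
blob px [335  65  50  48] top 0.058 c [ 552.3 -215.9] r 19.1
blob px [281 121  45  44] top 0.058 c [ 487.2 -220.4] r 18.9
blob px [375 120  48  44] top 0.058 c [ 553.4 -275.7] r 19.1
blob px [326 169  44  42] top 0.058 c [ 492.3 -282.5] r 19.1
blob px [237 171  30  31] top 0.0579 c [ 426.  -221.1] r 14.0
blob px [148 207  30  29] top 0.0527 c [ 336.3 -191.4] r 14.1
blob px [278 211  41  41] top 0.0579 c [ 431.2 -285.1] r 18.9
t 2.275 pos [ 0.4252 -0.2197  0.1812] [-1.7999e+02  4.0000e-02  4.9430e+01] shift n [ 0.0026 -0.0017  0.0024] |m| 0.002 after-turn shift [ 0.0026 -0.0017  0.0024] turn n [-0.      0.0002 -0.0004] w 0.05995972050336171 F [ 0.2 -0.1 -0. ]
```

View pics/w1.png

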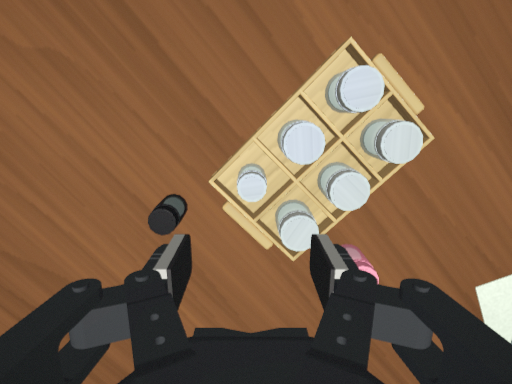

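The wrist view shows the slim jar at about (252,185) with free diagonals for both fingers. The black look-alike at (168,214) lies outside the tray. I'll descend and grip.

```bash
python3 -m handwheel '[[[60,0,0,0.1,0,0,0],[60,0,0,0.1,0,0,0],[60,0,0,0.06,0,0,0],[60,0,0,0.042,0,0,0],[60,0,0,0,0,0,0],[28,0,0,0,0,0,0],[20,0,0,0,0,0,0],[20,0,0,0,0,0,0]]]' 40;python3 -m handwheel '[[[20,0,0,0,0,0,0],[20,0,0,0,0,0,0],[20,0,0,-0.02,0,0,0],[20,0,0,-0.06,0,0,0],[20,0,0,0,0,0,0]]]'
```

```text
time_s: 3.28
tool_pos: [0.4265, -0.2196, 0.0316]
eef_rot: [179.9, 0.0, 49.6]
ft_force: [-0.7, 0.2, 7.5]
width: 0.0281
grip_force: 39.3
time_s: 3.9
tool_pos: [0.4273, -0.2194, 0.0725]
eef_rot: [179.7, -0.1, 49.6]
ft_force: [-0.4, 0.9, 0.2]
width: 0.028
grip_force: 39.5
```

```bash
python3 -m handwheel '[[[20,0,0,-0.1,0,0,0],[20,0,0,-0.1,0,0,-0.05],[20,0,0,-0.1,0,0,-0.05],[20,0,0,-0.07,0,0,-0.05],[20,0,0,-0.035,0,0,-0.05],[20,0,0,0,0,0,-0.05],[20,0,0,0,0,0,-0.05],[20,0,0,0,0,0,-0.05]]]';python3 -m handwheel '[[[20,0,0,0,0,0,-0.05],[20,0,0,0,0,0,-0.05],[20,0,0,0,0,0,0]]]'; python3 go.py .564 .2645 .275 130.7; python3 - <<'E'
from h import *;import cv2
from bench import env
im,d=env.grab_frame('wrist');cv2.imwrite('pics/w2.png',im)
E
```

```text
time_s: 4.9
tool_pos: [0.4253, -0.2186, 0.2723]
eef_rot: [-180.0, -0.0, 112.9]
ft_force: [0.7, 0.9, -0.2]
width: 0.028
grip_force: 39.7
time_s: 5.28
tool_pos: [0.4254, -0.2187, 0.2724]
eef_rot: [-180.0, -0.0, 130.5]
ft_force: [0.1, -0.1, -0.3]
width: 0.0279
grip_force: 39.7
t 5.275 pos [ 0.4254 -0.2187  0.2724] [-1.7999e+02 -4.0000e-02  1.3049e+02] shift n [ 0.5549  0.8384 -0.0051] |m| 0.503 after-turn shift [ 0.5519  0.8404 -0.0053] turn n [-0.0001 -0.0002 -0.0011] w 0.027884635340717442 F [ 0.1 -0.1 -0.3]
```

View pics/w2.png

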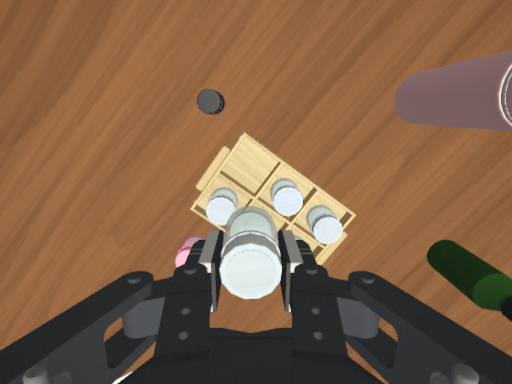

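The slim jar is held upright at (250,265), and the class cell at (250,160) is empty. Next I cross over the flask.

```bash
python3 -m handwheel '[[[20,0.0555,0.084,-0.003,0,0,0],[20,0.0555,0.084,-0.003,0,0,0],[20,0.0555,0.084,-0.003,0,0,0],[20,0.0555,0.084,-0.003,0,0,0],[20,0.0555,0.084,0,0,0,0],[20,0.0555,0.084,0,0,0,0],[20,0.0555,0.084,0,0,0,0],[20,0.0555,0.084,0,0,0,0]]]';python3 -m handwheel '[[[20,0.0555,0.084,0,0,0,0],[20,0.0545,0.083,0,0,0,0],[20,0,0,0,0,0,0],[20,0,0,0,0,0,0]]]'; python3 go.py .564 .2635 .036 130.7;python3 look.py w3
```

```text
time_s: 6.32
tool_pos: [0.5368, 0.1697, 0.2785]
eef_rot: [-180.0, 0.0, 130.4]
ft_force: [-0.2, -0.3, -0.6]
width: 0.0279
grip_force: 39.7
time_s: 6.82
tool_pos: [0.5638, 0.2641, 0.2781]
eef_rot: [-179.9, 0.0, 130.5]
ft_force: [0.1, -1.0, -1.1]
width: 0.0278
grip_force: 39.8
t 6.825 pos [0.5638 0.2641 0.2781] [-1.7992e+02  2.0000e-02  1.3052e+02] shift n [-1.000e-03  2.000e-04  4.842e-01] |m| 0.242 after-turn shift [-0.0011 -0.0005  0.4842] turn n [-0.0005  0.0001 -0.001 ] w 0.027755173723795785 F [ 0.1 -1.  -1.1]
blob px [156  73  39  38] top 0.074 c [440.  274.7] r 19.0
blob px [128 117  30  28] top 0.058 c [434.8 212.2] r 16.1
blob px [202 119  24  24] top 0.058 c [500.  268.6] r 13.9
blob px [163 153  36  35] top 0.074 c [499.4 206.5] r 18.9
blob px [202 184  31  30] top 0.058 c [557.4 203.9] r 18.9
blob px [317 259  48  22] top 0.0774 c [740.7 230.4] r 14.2
```

View pics/w3.png

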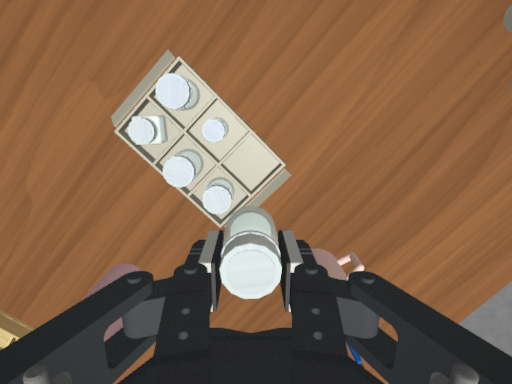

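The empty cell is at about (252,163) and its neighbours are where the top view put them. I'll lower the jar.

```bash
python3 -m handwheel '[[[20,0,0,0.1,0,0,0],[20,0,0,0.1,0,0,0],[20,0,0,0.1,0,0,0],[20,0,0,0.1,0,0,0],[20,0,0,0.05,0,0,0],[20,0,0,0.02,0,0,0],[20,0,0,0,0,0,0],[20,0,0,0,0,0,0]]]';python3 -m handwheel '[[[20,0,0,0.008,0,0,0],[20,0,0,0.006,0,0,0],[20,0,0,0,0,0,0]]]';python3 go.py .564 .2635 .032 130.7
```

```text
time_s: 7.88
tool_pos: [0.5651, 0.2646, 0.0453]
eef_rot: [179.9, 0.0, 130.5]
ft_force: [0.4, -1.1, 0.5]
width: 0.0283
grip_force: 39.8
time_s: 8.25
tool_pos: [0.5639, 0.2644, 0.0366]
eef_rot: [-180.0, 0.0, 130.6]
ft_force: [-0.4, 1.3, -0.7]
width: 0.0281
grip_force: 39.8
t 8.25 pos [0.5639 0.2644 0.0366] [-179.98    0.    130.6 ] shift n [-0.0015 -0.001   0.0092] |m| 0.005 after-turn shift [-0.0015 -0.001   0.0092] turn n [-0.0001  0.     -0.0006] w 0.02810248937166298 F [-0.4  1.3 -0.7]
```

```bash
python3 -m handwheel '[[[20,0,0,0.004,0,0,0],[20,0,0,0.003,0,0,0],[20,0,0,0,0,0,0]]]';python3 -m handwheel '[[[20,0,0,0.002,0,0,0],[20,0,0,0,0,0,0]]]'
```

```text
time_s: 8.62
tool_pos: [0.5639, 0.2645, 0.033]
eef_rot: [-180.0, -0.0, 130.6]
ft_force: [-0.1, 0.2, -0.4]
width: 0.0279
grip_force: 39.8
time_s: 8.88
tool_pos: [0.564, 0.2645, 0.0322]
eef_rot: [-180.0, -0.0, 130.6]
ft_force: [0.7, -0.3, -1.0]
width: 0.0279
grip_force: 39.8
```

```bash
python3 -m handwheel '[[[20,0,0,0.002,0,0,0],[20,0,0,0,0,0,0]]]';python3 -m handwheel '[[[20,0,0,0.002,0,0,0],[20,0,0,0,0,0,0]]]'
```

```text
time_s: 9.12
tool_pos: [0.5642, 0.2646, 0.0317]
eef_rot: [180.0, 0.0, 130.6]
ft_force: [-0.8, -0.6, 4.6]
width: 0.028
grip_force: 40.2
time_s: 9.38
tool_pos: [0.5642, 0.2646, 0.0316]
eef_rot: [180.0, 0.1, 130.6]
ft_force: [-2.8, -2.4, 10.5]
width: 0.0282
grip_force: 40.8
```

Contact felt at z = 0.0317. I'll ease off, open, rise and check.

```bash
python3 -m handwheel '[[[20,0,0,-0.003,0,0,0],[34,0,0,0,0,0,0],[45,0,0,0,0,0,0],[58,0,0,0,0,0,0],[58,0,0,0,0,0,0],[58,0,0,-0.05,0,0,0],[58,0,0,-0.1,0,0,0],[58,0,0,-0.1,0,0,0]]]';python3 -m handwheel '[[[58,0,0,-0.05,0,0,0],[58,0,0,0,0,0,0.05],[58,0,0,0,0,0,0.05],[58,0,0,0,0,0,0.05],[58,0,0,0,0,0,0.05],[58,0,0,0,0,0,0.05],[58,0,0,0,0,0,0.05],[58,0,0,0,0,0,0.05]]]';python3 -m handwheel '[[[58,0,0,0,0,0,0.05],[58,0,0,0,0,0,0.05],[58,0,0,0,0,0,0.05],[58,0,0,0,0,0,0]]]';python3 look.py w4; python3 go.py .5571 .2047 .18 40.7
```

```text
time_s: 10.38
tool_pos: [0.5637, 0.2644, 0.1578]
eef_rot: [-179.9, -0.0, 130.6]
ft_force: [0.2, 0.1, -0.2]
width: 0.0583
grip_force: 0.0
time_s: 11.38
tool_pos: [0.5639, 0.2646, 0.1817]
eef_rot: [-180.0, 0.0, 67.3]
ft_force: [0.2, 0.7, -0.6]
width: 0.0581
grip_force: 0.0
time_s: 11.88
tool_pos: [0.5639, 0.2647, 0.1818]
eef_rot: [180.0, 0.0, 40.7]
ft_force: [0.0, 0.6, -1.0]
width: 0.0578
grip_force: 0.0
blob px [405   1  93 123] top 0.0844 c [749.9 198.1] r 39.4
blob px [237 170  30  32] top 0.0579 c [564.2 263.5] r 13.9
blob px [273 209  40  41] top 0.0579 c [557.1 203.8] r 18.9
blob px [190 216  30  31] top 0.0577 c [499.7 268.4] r 14.1
blob px [233 249  39  49] top 0.0737 c [498.9 206.2] r 19.2
blob px [193 290  32  33] top 0.0577 c [434.3 212. ] r 16.4
t 11.925 pos [0.5639 0.2647 0.1818] [1.7999e+02 1.0000e-02 4.0790e+01] shift n [-0.0886  0.082   0.0035] |m| 0.06 after-turn shift [-0.0885  0.0822  0.0035] turn n [0.     0.     0.0005] w 0.05823570893559598 F [-0.1  0.2  0.3]
```

View pics/w4.png

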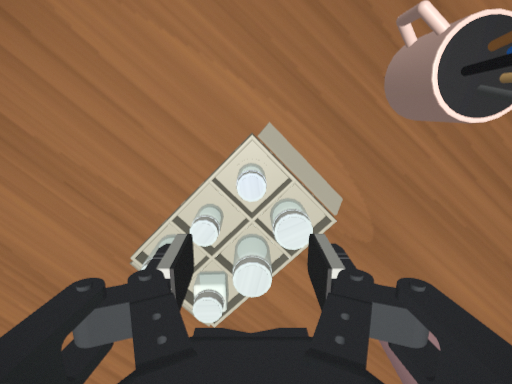

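The slim jar stands upright in its cell at (251,183), and std6 is at (293,224). I'll go to std6 and grip it.

```bash
python3 -m handwheel '[[[62,-0.045,0.041,0,0,0,0],[62,-0.044,0.041,0,0,0,0],[62,0,0,0.1,0,0,0],[62,0,0,0.1,0,0,0],[62,0,0,0.06,0,0,0],[62,0,0,0.042,0,0,0],[62,0,0,0,0,0,0],[62,0,0,0,0,0,0]]]' 40;python3 -m handwheel '[[[38,0,0,0,0,0,0],[30,0,0,0,0,0,0],[30,0,0,0,0,0,0],[30,0,0,0,0,0,0]]]'; python3 -m handwheel '[[[30,0,0,-0.02,0,0,0],[30,0,0,-0.06,0,0,0],[30,0,0,-0.1,0,0,0],[30,0,0,-0.1,0,0,0],[30,0,0,-0.1,0,0,0],[30,0,0,-0.1,0,0,0],[30,0,0,-0.025,0,0,0],[30,0,0,0,0,0,0]]]'; python3 go.py .426 -.221 .280 49.5;python3 look.py w5
```

```text
time_s: 12.92
tool_pos: [0.5578, 0.205, 0.0319]
eef_rot: [180.0, -0.1, 40.6]
ft_force: [0.3, 0.7, 0.5]
width: 0.0619
grip_force: 0.0
time_s: 13.42
tool_pos: [0.5578, 0.2048, 0.0324]
eef_rot: [179.9, -0.1, 40.6]
ft_force: [-1.0, -0.5, 6.6]
width: 0.0381
grip_force: 39.6
time_s: 14.42
tool_pos: [0.557, 0.2044, 0.2841]
eef_rot: [179.9, -0.1, 40.6]
ft_force: [-0.0, -0.5, -1.4]
width: 0.0383
grip_force: 40.3
t 14.425 pos [0.557  0.2044 0.2841] [ 1.7995e+02 -7.0000e-02  4.0600e+01] shift n [-0.7524  0.4755  0.0076] |m| 0.445 after-turn shift [-0.817   0.3533  0.0081] turn n [ 0.0003 -0.0004 -0.0495] w 0.03828073699526968 F [-0.  -0.5 -1.4]
blob px [329   0  76  81] top 0.0847 c [750.5 195.7] r 39.7
blob px [206 120  24  24] top 0.0579 c [564.1 263. ] r 14.0
blob px [171 157  24  23] top 0.0578 c [499.4 268.4] r 13.9
blob px [131 184  37  35] top 0.0737 c [439.3 274.4] r 19.0
blob px [204 184  32  34] top 0.0739 c [499.1 206.3] r 18.7
blob px [174 218  26  26] top 0.0578 c [434.2 211.7] r 16.0
blob px [335 251  51  28] top 0.0813 c [550.2   4.3] r 26.6
```

View pics/w5.png

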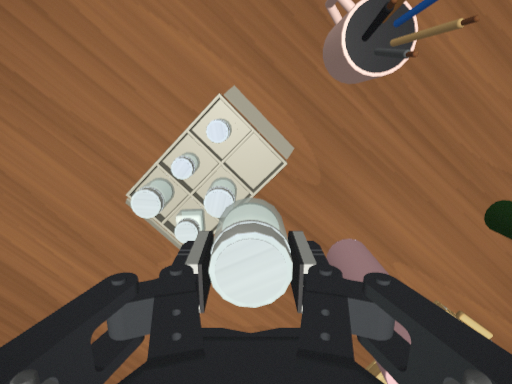

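std6 is held upright at (250,262), with the rest of the stock undisturbed. Now back over the flask to the class tray.

```bash
python3 -m handwheel '[[[30,0,0,0,0,0,-0.0495],[30,-0.09,0.039,0,0,0,0],[30,-0.09,0.039,0,0,0,0],[30,-0.09,0.039,0,0,0,0],[30,-0.09,0.039,0,0,0,0],[30,-0.09,0.039,0,0,0,0],[30,-0.09,0.039,0,0,0,0],[30,-0.09,0.039,0,0,0,0]]]';python3 -m handwheel '[[[30,-0.09,0.039,0,0,0,0],[30,-0.09,0.039,0,0,0,0],[30,-0.008,0.003,0,0,0,0],[30,0,0,0,0,0,0],[30,0,0,0,0,0,0]]]'; python3 go.py .426 -.222 .036 49.5;python3 look.py w6
```

```text
time_s: 15.48
tool_pos: [0.4544, -0.1251, 0.2813]
eef_rot: [-179.8, 0.1, 49.5]
ft_force: [0.2, -0.4, -1.1]
width: 0.0376
grip_force: 40.4
time_s: 16.1
tool_pos: [0.4262, -0.22, 0.2826]
eef_rot: [-179.9, -0.0, 49.6]
ft_force: [0.4, -0.4, -0.7]
width: 0.0383
grip_force: 40.4
t 16.1 pos [ 0.4262 -0.22    0.2826] [-179.91   -0.     49.64] shift n [-0.0033  0.0031  0.4931] |m| 0.247 after-turn shift [-0.0033  0.0023  0.4931] turn n [-0.0005 -0.      0.0008] w 0.03832044968521087 F [ 0.4 -0.4 -0.7]
blob px [312  79  35  34] top 0.0581 c [ 552.6 -215.9] r 19.0
blob px [273 119  32  32] top 0.0581 c [ 487.3 -220.5] r 18.9
blob px [342 118  34  33] top 0.0582 c [ 553.4 -275.9] r 19.0
blob px [306 155  32  31] top 0.0581 c [ 492.3 -282.5] r 18.8
blob px [173 183  23  22] top 0.0529 c [ 336.3 -191.4] r 13.9
blob px [271 186  30  31] top 0.0579 c [ 431.3 -285.3] r 18.8
blob px [319 227  28  27] top 0.0532 c [ 445.2 -371.1] r 18.9
```

View pics/w6.png

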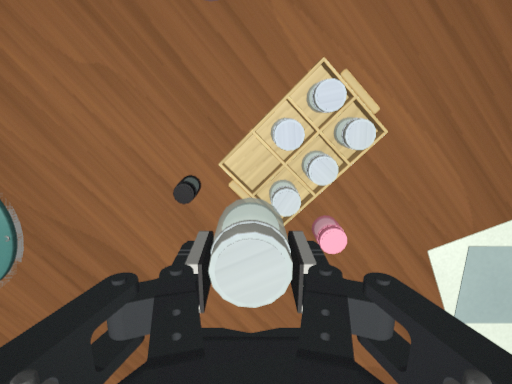

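The empty class cell is at about (253,165), ahead of the held jar, and its neighbours are undisturbed. I'll lower it.

```bash
python3 -m handwheel '[[[30,-0.003,0.002,0.1,0,0,0],[30,0,0,0.1,0,0,0],[30,0,0,0.1,0,0,0],[30,0,0,0.1,0,0,0],[30,0,0,0.06,0,0,0],[30,0,0,0.02,0,0,0],[30,0,0,0.01,0,0,0],[30,0,0,0,0,0,0]]]';python3 -m handwheel '[[[30,0,0,0.003,0,0,0],[30,0,0,0.002,0,0,0],[30,0,0,0,0,0,0]]]'; python3 -m handwheel '[[[30,0,0,0.002,0,0,0],[30,0,0,0,0,0,0]]]'
```

```text
time_s: 17.15
tool_pos: [0.4265, -0.2235, 0.0391]
eef_rot: [179.9, -0.0, 49.5]
ft_force: [-0.1, -0.9, 0.2]
width: 0.0379
grip_force: 40.5
time_s: 17.52
tool_pos: [0.4258, -0.2235, 0.0361]
eef_rot: [180.0, -0.0, 49.5]
ft_force: [0.1, 0.1, -1.2]
width: 0.0377
grip_force: 40.5
time_s: 17.77
tool_pos: [0.4257, -0.2233, 0.0347]
eef_rot: [-180.0, 0.0, 49.5]
ft_force: [0.1, 0.0, -0.6]
width: 0.038
grip_force: 40.5
```

```bash
python3 -m handwheel '[[[30,0,0,0.002,0,0,0],[30,0,0,0.001,0,0,0],[30,0,0,0,0,0,0]]]';python3 -m handwheel '[[[30,0,0,0.002,0,0,0],[30,0,0,0,0,0,0]]]'; python3 -m handwheel '[[[30,0,0,0.001,0,0,0],[30,0,0,0,0,0,0]]]'
```

```text
time_s: 18.15
tool_pos: [0.4257, -0.2233, 0.0332]
eef_rot: [-180.0, 0.0, 49.5]
ft_force: [1.6, -1.0, -1.0]
width: 0.0379
grip_force: 40.5
time_s: 18.4
tool_pos: [0.4257, -0.2234, 0.0324]
eef_rot: [180.0, 0.0, 49.5]
ft_force: [-0.4, -0.2, 2.6]
width: 0.038
grip_force: 40.8
time_s: 18.65
tool_pos: [0.4258, -0.2234, 0.0324]
eef_rot: [180.0, 0.0, 49.5]
ft_force: [-2.4, 1.3, 7.7]
width: 0.0379
grip_force: 41.4
```

Contact felt. I'll release, rise and check.

```bash
python3 -m handwheel '[[[30,0,0,-0.002,0,0,0],[44,0,0,0,0,0,0],[54,0,0,0,0,0,0],[62,0,0,0,0,0,0],[62,0,0,0,0,0,0],[62,0,0,-0.05,0,0,0],[62,0,0,-0.1,0,0,0],[62,0,0,-0.1,0,0,0]]]';python3 -m handwheel '[[[62,0,0,-0.1,0,0,0],[62,0,0,-0.05,0,0,0],[62,0,0,0,0,0,0]]]';python3 look.py w7; python3 - <<'E'
from bench import env;import cv2
im,_=env.grab_frame('side');a=cv2.imread('pics/w7.png');cv2.imwrite('pics/f.png',cv2.resize(cv2.hconcat([a,im]),(800,300)))
E
```

```text
time_s: 19.65
tool_pos: [0.4254, -0.2231, 0.1589]
eef_rot: [-179.9, 0.0, 49.5]
ft_force: [0.5, -1.8, 0.4]
width: 0.0618
grip_force: 0.0
time_s: 20.02
tool_pos: [0.4268, -0.2239, 0.2348]
eef_rot: [179.7, -0.1, 49.5]
ft_force: [-0.4, -0.3, -0.7]
width: 0.0619
grip_force: 0.0
blob px [317  71  40  40] top 0.058 c [ 552.4 -216. ] r 19.0
blob px [272 117  37  37] top 0.0581 c [ 487.2 -220.5] r 19.0
blob px [351 117  39  36] top 0.0582 c [ 553.4 -275.8] r 19.0
blob px [232 158  34  35] top 0.058 c [ 424.9 -224.6] r 19.1
blob px [310 158  37  36] top 0.0581 c [ 492.1 -282.7] r 19.0
blob px [159 191  25  24] top 0.0528 c [ 336.6 -191.2] r 14.1
blob px [270 194  35  35] top 0.058 c [ 431.2 -285.1] r 19.0
```

View pics/f.png

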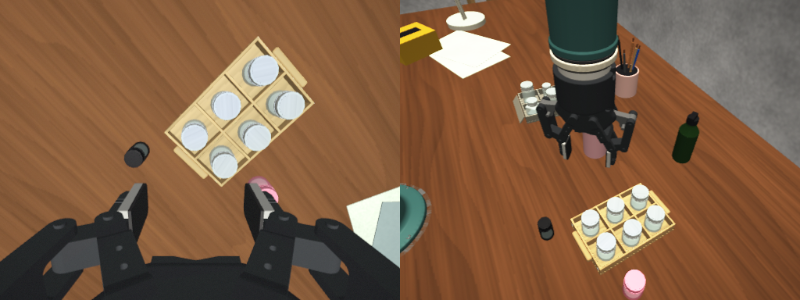

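Six equal jars now stand upright in the class tray. The swapped-in one is at (193,135) in the left picture, and the other jars have not moved. Handing in.

```bash
python3 -c "from bench import env;print(env.sign_off())"
```

```text
the job is handed in; nothing more can be done
None
```

The slim jar that didn't belong is now in the stock tray's formerly empty cell, and the matching standard jar (std6) is in the place it left. Both were set down upright by touch, the other jars measured unmoved, and the job was handed in at about 20 s.

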